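# Put a stray bushing away in a tilt-out bin

### The job

One small steel bushing has been left out on the bench, beside a bolt and a ring gauge that are still in use. Pull the middle bin of the tilt-bin cabinet down until it is fully open, put the bushing in with the other bushings, and push the bin back up until it is fully closed. Keep the two outer bins shut and leave the bolt and the ring gauge where they are.

Things in the scene. Friction and masses are not known exactly. Their poses are not given: they have to be found in the camera images.
- bin_cabinet: Grey cabinet with three equal clear tilt-out bins side by side, fixed to the bench: 134 mm deep (x), 370 wide (y), 168 high (172 at two end rails). Origin under its centre; the bins are at its front, which faces its own -x; z up. The fronts of the shut bins lie 65 mm in front of the origin. The middle bin is at y = 0, the outer ones at y = +118 and -118 mm.
- middle_bin (a joint): Tilt of the middle bin about its lower front edge, rad: 0 fully closed, grows as its top comes forward and down, 0.95 fully open on its stop; gravity holds it at either end. The bin is 112 mm wide, its front wall 132 mm high. Fully open its mouth faces up: front rim 107 mm before the hinge line, 99 mm above the bench; back rim 8 mm before it, 156 mm above the bench.
- left_bin (a joint): Tilt of the left bin (+y side of the cabinet, holds a bolt), rad: 0 closed, grows as it opens.
- right_bin (a joint): Tilt of the right bin (-y side of the cabinet, holds a cork plug), rad: 0 closed, grows as it opens.
- middle_bin_hinge (a point): Middle of the hinge line of the middle bin (along the cabinet's y), at the lower front edge, 22 mm above the bench. Axes as the bin's: when closed, as the cabinet's.
- middle_bin_grip (a point): Grip point of the middle bin, in the grip fin at the top of its front: 26 mm before the front face, 133 mm above the hinge when closed. The fin is an upright plate 12 mm thick (along y), reaching 42 mm out from the face, from 98 to 146 mm above the hinge. Pinch it from above, fingers at its two sides (closing along the cabinet's y), or push it. Moves with the bin.
- middle_bin_pocket (a point): Centre of the room inside the middle bin, in the bin's axes (x to the back, z up along the front wall): 45 mm behind and 50 mm above the hinge. The room is 106 mm wide; floor 66 mm deep, 4 mm thick, at the hinge; the sloping back wall ends 105 mm behind and 85 mm above the hinge. Moves with the bin.
- bushing: The stray bushing: plain steel tube piece, 21 mm diameter, 24 mm high, standing on its end on the bench, 60 g. Origin in the centre of its underside, z along its axis.
- bushing_center (a point): Centre of the stray bushing, 12 mm above its underside.
- bushing_a: A bushing of the same kind that lies in the middle bin. Origin in the centre of an end face.
- bushing_b: Another bushing of the same kind that lies in the middle bin. Origin in the centre of an end face.
- bolt: Hex bolt lying on the bench near the stray bushing, 54 mm long (y), 18 mm high; leave it. Origin at the centre of its underside.
- ring_gauge: Black ring gauge lying flat on the bench near the stray bushing, a thick ring 45 mm in diameter and 16 mm high; leave it. Origin at the centre of its underside.
Things that resemble listed ones, but are neither listed nor needed, are in the scene too. Several things have the shape of the bushing; the one meant has the colours described above.

How it is judged:
By the outcome, as a careful person would: the job done as asked, in the order asked, and still so for the second after the job is handed in, with the robot touching nothing.
It also fails if it takes over 58 s, if anything falls off the work surface, if the arm or the gripper's body presses on something with over 40 N, if the wrist force passes 120 N, or if a joint passes its speed limit or range.

### The arm

A 6-joint arm with a two-finger parallel gripper is mounted at the origin on the work surface; the furniture and walls round the work are solid. World frame = base frame: x ahead of the robot, y to its left, z up, the work surface at z = 0. Lengths are in mm, angles in rad, forces in N, time in s.
With the tool pointing down it reaches from about 350 to 975 mm from the base axis. Payload 7.1 kg.
Tool frame: the origin (TCP) lies midway between the tips of the shut fingers; the grasp point (between the pads) lies 19 mm behind it; z points along the fingers, y is the line along which they close (so a half turn about z gives the same grasp; the last joint's range is limited). The gripper opens to 88 mm and grips with 3 to 60 N. Pads are 20 mm wide; open, the fingers measure 115 mm over their backs; the gripper's body (75 mm by 178 mm) begins 61 mm behind the grasp point.
Start: joints at [1.26, 0.423, 1.63, -0, 1.089, -0.019], TCP at [179.766, 598.572, 222.675] pointing down, gripper open.
Joint ranges: [-3, 3], [-0.9, 2.11], [0.09, 2.58], [-1.31, 4.45], [0.11, 2.69], [-2.54, 2.54]. Speed limits (rad/s): [2.39, 2.39, 3.01, 3.14, 3.14, 3.14].

### API

Orientations are given as a rotation vector (axis times angle).
In Python, from workcell import ctrl gives the robot as it stands.
- The arm moves only by the shell command python3 -m inch 'ROWS' [OPENING]. ROWS is JSON, a list of rows, each an object with "xyz": the shift along the tool's x, y, z in mm, a list of three; "rot": the turn, a rotation vector about the tool's x, y, z in rad, a list of three. In form: [{"xyz": [dx, dy, dz], "rot": [ax, ay, az]}, ...]. A call has 1 to 12 rows; each row is the pose to reach, as a shift and turn from the pose commanded when the call began, along the tool's axes at that moment; what a row does not reach only later rows make up. A row lasts 1/12 s, in which the tool goes at most 41.7 mm and 7.16 degrees, less where a joint would pass 70% of its speed; a pose out of reach is approached as far as the arm can. A call with a gripper value outside its range is refused whole. OPENING is the closure in counts, from 0 (fully open) to 255 (shut), set as the call begins (- or left out, the last holds). The fingers move at their own pace and stop on an object; the grip force is fixed at half the most. Time passes only in rows, so rows that repeat a pose let the fingers close. It gives the time, the measured TCP pose, the force, the opening and the grip force at its end, in the units of the state.
- ctrl.get_obs(): the state, without advancing time (a new reading comes with each control period).
- ctrl.get_image(name): name is "scene" or "top" or "wrist"; returns the picture (400x640x3 uint8, red, green, blue); there is no depth.
- ctrl.camera_model(name): a dict with "fx", "fy", "cx", "cy" (pixels), "position" and "attitude" of the camera in the world. Camera axes: x right, y up, looking along -z (the intrinsics and any distortion apply to the point x, -y, -z); pixel columns grow to the right and rows downward; lengths in mm; the calibration is good to about 2 mm. A picture is of the moment at which its call begins: read the wrist's pose just before it. camera_model takes no time and is no camera call; for the wrist camera it gives the pose at the moment of the call.
- ctrl.close_job(): hands the job in; it is judged then, once.
The state is a dict: "t": time; "qpos": joint angles; "qvel": joint speeds; "joint_torque": joint torques, N m; "ee_pos": TCP position; "orientation": TCP orientation; "ft_force": force on the tool from outside, world axes, zero at the start; "moment": the same for the moment, N m; "width": finger opening in mm; "grasp_force": force on a finger pad.
Only numpy, scipy, OpenCV 4.12 (cv2) and the standard library are available. Lean on these libraries where they do the work, as an engineer would, in place of code of your own. Each camera call takes 0.05 s, during which the arm holds its last target. There are 200 camera calls.

## Working session

There is one attempt and no reset: what is moved stays moved. The work goes in short steps, Python scripts to look and compute and a shell command to move; the robot and the scene stay as the last step left them, time stands still between calls to the robot, and variables do not carry over. Pictures are saved under pics/ and viewed, at most 12 in all, crops included, and the job is handed in when it is done.

```bash
mkdir -p pics; ls
python3 - <<'E'
from workcell import ctrl
import cv2,numpy as np
o=ctrl.get_obs();print(o)
for n in("top","scene"):
    print(n,ctrl.camera_model(n))
    cv2.imwrite(f"pics/{n}0.png",ctrl.get_image(n)[:,:,::-1])
print(ctrl.camera_model("wrist"))
E
```

```text
pics
{'t': 0.0, 'qpos': array([ 1.26001315e+00,  4.23801875e-01,  1.63070641e+00, -1.23335372e-05,
        1.08857654e+00, -1.90049360e-02]), 'qvel': array([ 5.56586022e-05,  1.43006573e-03, -1.79167253e-03, -1.30081439e-04,
        8.35264291e-04, -4.29826239e-04]), 'joint_torque': array([ 3.31719231e-03, -5.44613135e+01, -2.73676139e+01,  6.44721254e-02,
        2.25929398e-02, -1.43694238e-04]), 'ee_pos': array([179.59550346, 598.05709522, 221.91957267]), 'orientation': array([-4.56657049e-01, -3.10798844e+00,  2.31473666e-03]), 'ft_force': array([-0.78492733,  0.55665449,  0.22559979]), 'moment': array([ 0.00994328,  0.01849829, -0.04470263]), 'grasp_force': 0.0, 'width': 87.46665444477124}
top {'fx': 491.32273438335176, 'fy': 491.32273438335176, 'cx': 321.8942076844998, 'cy': 201.37047530070626, 'position': array([ 85.25816256,  20.35652441, 993.01958477]), 'attitude': array([ 0.40075628, -0.32351015, -1.29876528])}
scene {'fx': 455.4691638790652, 'fy': 455.4691638790652, 'cx': 319.47539590078816, 'cy': 191.3097176103954, 'position': array([-228.30571823, -334.17541735,  659.00466116]), 'attitude': array([ 0.91956904, -0.52273506, -0.93626331])}
{'fx': 286.16455533567614, 'fy': 286.16455533567614, 'cx': 317.67566510861064, 'cy': 199.68166579994215, 'position': array([110.9749262 , 617.95214957, 384.44158444]), 'attitude': array([-0.22813944, -0.16813   ,  1.27101121])}
```

View pics/top0.png

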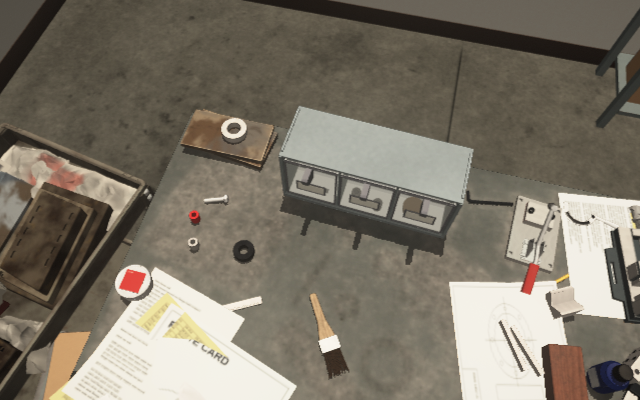

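View pics/scene0.png

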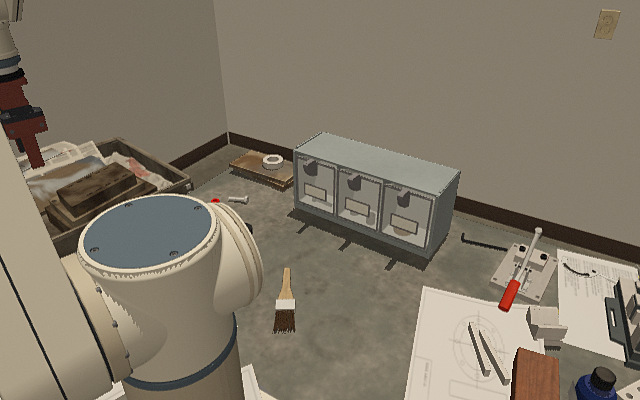

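The top view shows the steel bushing at about (193,243), with a red decoy at (194,216), the bolt at (216,199) and the ring gauge at (243,250). The cabinet top spans roughly (300,108) to (471,149), and its bins face down in the image. The scene view confirms three bins with grip fins.

```bash
cat > h.py <<'E'
from workcell import ctrl
import cv2,numpy as np
from scipy.spatial.transform import Rotation as R
def ray(m,u,v,z):
    d=R.from_rotvec(m["attitude"]).apply([(u-m["cx"])/m["fx"],-(v-m["cy"])/m["fy"],-1])
    p=np.array(m["position"]);return p+d*(z-p[2])/d[2]
def proj(m,P):
    c=R.from_rotvec(m["attitude"]).inv().apply(np.atleast_2d(P)-m["position"])
    return np.c_[m["cx"]-m["fx"]*c[:,0]/c[:,2],m["cy"]+m["fy"]*c[:,1]/c[:,2]]
E
python3 - <<'E'
from h import *
im=cv2.imread("pics/top0.png");m=ctrl.camera_model("top")
for n,(u,v) in dict(bush=(193,243),ring=(243,250),boltA=(207,201),boltB=(226,199),red=(194,216)).items(): print(n,ray(m,u,v,10 if n!="bush" else 20).round(0))
for u,v in [(301,108),(472,149),(464,203),(282,157)]: print("top",ray(m,u,v,168).round(0))
a=cv2.resize(im[95:265,265:490],None,fx=3.4,fy=3.4,interpolation=cv2.INTER_CUBIC)
cv2.imwrite("pics/cab.png",a)
b=cv2.resize(im[180:280,170:280],None,fx=5,fy=5,interpolation=cv2.INTER_CUBIC)
cv2.imwrite("pics/b.png",b)
E
```

```text
bush [413. 377.  20.]
ring [427. 272.  10.]
boltA [520. 387.  10.]
boltB [535. 347.  10.]
red [477. 402.  10.]
top [706. 213. 168.]
top [ 691. -146.  168.]
top [ 565. -144.  168.]
top [579. 218. 168.]
```

View pics/cab.png

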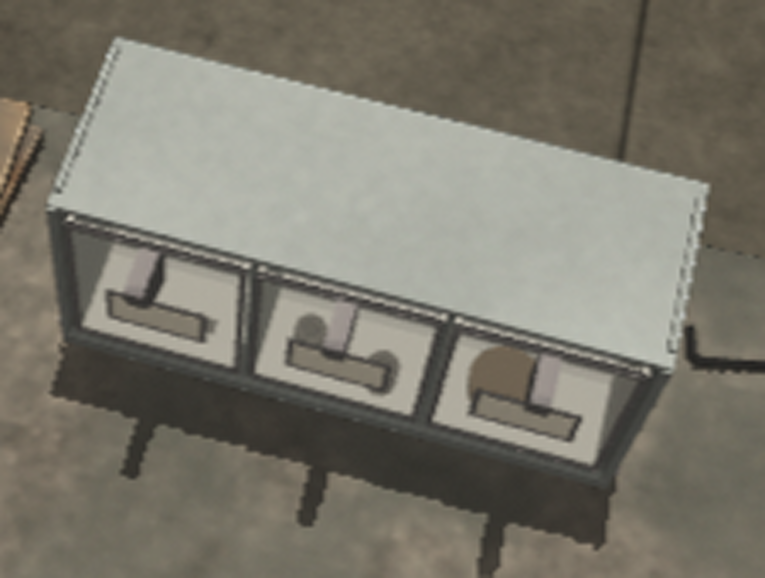

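View pics/b.png

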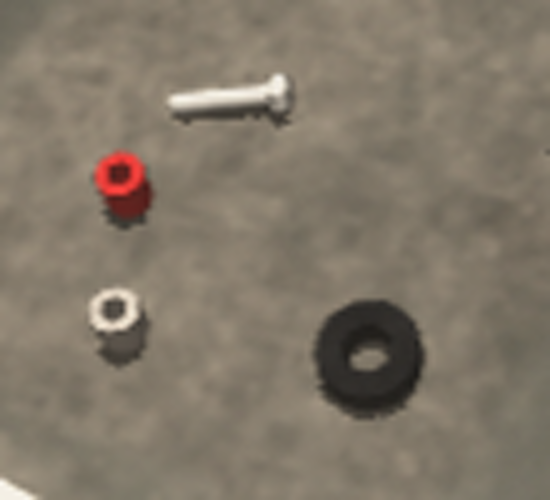

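The crops show the bushing's top ring centred at (192.8,242) in full-image pixels. The middle fin's top face runs from about (345,303) to (338,352) in the cabinet crop, and bushings are visible behind that bin.

Run:
```python
from h import *
m=ctrl.camera_model("top")
print("bush",ray(m,192.8+.5*0,242,24).round(1))
f=lambda u,v,z: ray(m,265+u/3.4,95+v/3.4,z)
C=[f(*p,172)for p in[(117,38),(708,183),(668,370),(50,205)]]
for c in C: print(c.round(0))
yl=(C[0]+C[3]-C[1]-C[2])/2; print("w",np.linalg.norm(yl),"d",np.linalg.norm((C[0]+C[1]-C[2]-C[3])/2))
yaw=np.arctan2(-yl[0],yl[1]);cen=sum(C)/4
# left/right long-edge yaw
print("centre",cen.round(1),"yaw",yaw, [np.arctan2(-(a-b)[0],(a-b)[1]).round(4) for a,b in((C[0],C[1]),(C[3],C[2]))])
c,s=np.cos(yaw),np.sin(yaw)
W=lambda x,y,z:np.array([cen[0]+c*x-s*y,cen[1]+s*x+c*y,z])
print("grip",W(-91,0,155).round(1))
print("fin pred (crop)",((proj(m,[W(-65,-6,168),W(-65,6,168),W(-107,-6,168),W(-107,6,168)])-[265,95])*3.4).round(0).tolist())
print("front-bottom corners pred",((proj(m,[W(-67,185,0),W(-67,-185,0)])-[265,95])*3.4).round(0).tolist())
```

```text
bush [413.5 377.1  24. ]
[707. 217. 172.]
[ 689. -148.  172.]
[ 559. -139.  172.]
[579. 223. 172.]
w 363.5318159212229 d 128.55100844128472
centre [633.6  38.1 172. ] yaw -0.051511348802528126 [np.float64(-0.0478), np.float64(-0.0553)]
grip [542.8  42.8 155. ]
fin pred (crop) [[361.0, 293.0], [341.0, 288.0], [343.0, 355.0], [322.0, 350.0]]
front-bottom corners pred [[61.0, 347.0], [605.0, 496.0]]
```

```bash
cat >> h.py <<'E'
YAW=-0.0515
def go(x,y,z,yaw=YAW,tilt=0):
    "shift/turn in tool axes to reach world pose; tool y along cabinet y, tilt outward"
    o=ctrl.get_obs();A=R.from_rotvec(o["orientation"])
    B=R.from_euler("z",yaw)*R.from_euler("y",-tilt)*R.from_matrix(np.array([[-1,0,0],[0,1,0],[0,0,-1.]]))
    print("xyz",A.inv().apply(np.array([x,y,z])-o["ee_pos"]).round(1),"rot",(A.inv()*B).as_rotvec().round(3))
E
python3 -c "
from h import *
go(543,43,212)"
```

```text
xyz [-507.7 -427.1   10.6] rot [-0.001 -0.    -0.24 ]
```

```bash
python3 -m inch '[{"xyz":[-20,-17,-35],"rot":[0,0,-0.02]},{"xyz":[-48,-40,-50],"rot":[0,0,-0.05]},{"xyz":[-78,-66,-50],"rot":[0,0,-0.07]},{"xyz":[-108,-91,-50],"rot":[0,0,-0.1]},{"xyz":[-138,-117,-50],"rot":[0,0,-0.12]},{"xyz":[-168,-142,-50],"rot":[0,0,-0.14]},{"xyz":[-198,-167,-50],"rot":[0,0,-0.16]},{"xyz":[-228,-192,-50],"rot":[0,0,-0.18]},{"xyz":[-258,-217,-50],"rot":[0,0,-0.2]},{"xyz":[-288,-242,-50],"rot":[0,0,-0.22]},{"xyz":[-318,-268,-50],"rot":[0,0,-0.24]},{"xyz":[-348,-293,-50],"rot":[0,0,-0.24]}]' 0
python3 -c "
from h import *
go(543,43,212)"
```

```text
t: 1.1
ee_pos: [429.2, 215.9, 272.6]
orientation: [-0.079, -3.14, 0.0]
ft_force: [0.5, -0.1, -0.7]
width: 87.9
grasp_force: 0.0
xyz [-122.4 -166.9   60.6] rot [-0.    -0.     0.001]
```

```bash
python3 -m inch '[{"xyz":[-22,-30,8]},{"xyz":[-44,-60,16]},{"xyz":[-66,-90,24]},{"xyz":[-88,-120,32]},{"xyz":[-105,-144,45]},{"xyz":[-122,-167,60]},{"xyz":[-122,-167,60]},{"xyz":[-122,-167,60]}]' || python3 -m inch '[{"xyz":[-22,-30,8],"rot":[0,0,0]},{"xyz":[-44,-60,16],"rot":[0,0,0]},{"xyz":[-66,-90,24],"rot":[0,0,0]},{"xyz":[-88,-120,32],"rot":[0,0,0]},{"xyz":[-105,-144,45],"rot":[0,0,0]},{"xyz":[-122,-167,60],"rot":[0,0,0]},{"xyz":[-122,-167,60],"rot":[0,0,0]},{"xyz":[-122,-167,60],"rot":[0,0,0]}]'
python3 - <<'E'
from h import *
m=ctrl.camera_model("wrist");cv2.imwrite("pics/w1.png",ctrl.get_image("wrist")[:,:,::-1])
c,s=np.cos(YAW),np.sin(YAW)
W=lambda x,y,z:np.array([633.6+c*x-s*y,38.1+s*x+c*y,z])
print(proj(m,[W(-65,0,168),W(-107,0,168),W(-65,185,172),W(-65,-185,172)]).round(0).tolist())
E
```

```text
t: 1.77
ee_pos: [541.5, 43.7, 211.5]
orientation: [-0.086, -3.138, 0.0]
ft_force: [0.5, -0.0, 0.8]
width: 87.9
grasp_force: 0.0
[[318.0, 253.0], [318.0, 201.0], [558.0, 254.0], [78.0, 256.0]]$[0]: bad value
```

View pics/w1.png

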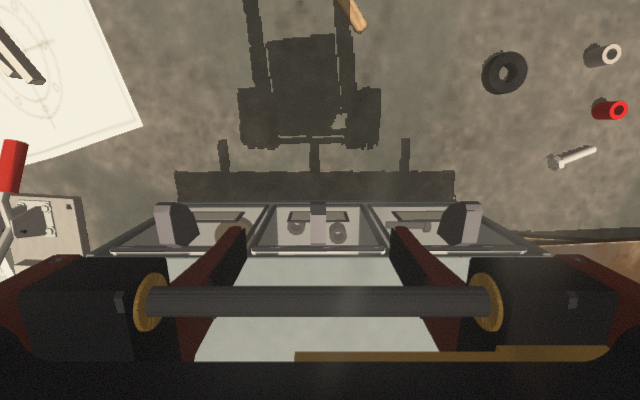

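The wrist view shows the middle fin at u≈318, v≈203–247, matching the prediction of 318, 201–253. The bushing is at (610,54). I descend and pinch.

```bash
python3 -c "
from h import *
m=ctrl.camera_model('wrist');print(ray(m,611,54,24))
go(542.8,42.8,137)"
python3 -m inch '[{"xyz":[-1,-1,25],"rot":[0,0,0]},{"xyz":[-1,-1,50],"rot":[0,0,0]},{"xyz":[-1,-1,74],"rot":[0,0,0]},{"xyz":[-1,-1,74],"rot":[0,0,0]}]'
python3 -m inch '[{"xyz":[0,0,0],"rot":[0,0,0]},{"xyz":[0,0,0],"rot":[0,0,0]},{"xyz":[0,0,0],"rot":[0,0,0]},{"xyz":[0,0,0],"rot":[0,0,0]},{"xyz":[0,0,0],"rot":[0,0,0]},{"xyz":[0,0,0],"rot":[0,0,0]},{"xyz":[0,0,0],"rot":[0,0,0]},{"xyz":[0,0,0],"rot":[0,0,0]}]' 255
```

```text
[413.63701133 378.57283857  24.        ]
xyz [-1.6 -1.7 75.2] rot [ 0.    -0.002 -0.002]
t: 2.15
ee_pos: [539.7, 44.9, 135.6]
orientation: [-0.079, -3.134, 0.001]
ft_force: [-0.4, -0.4, 0.5]
width: 88.1
grasp_force: 0.0
t: 2.82
ee_pos: [543.0, 43.7, 138.9]
orientation: [0.081, 3.14, -0.0]
ft_force: [-0.3, -0.1, 0.1]
width: 37.9
grasp_force: 0.0
```

```bash
python3 -m inch '[{"xyz":[0,0,0],"rot":[0,0,0]},{"xyz":[0,0,0],"rot":[0,0,0]},{"xyz":[0,0,0],"rot":[0,0,0]},{"xyz":[0,0,0],"rot":[0,0,0]},{"xyz":[0,0,0],"rot":[0,0,0]},{"xyz":[0,0,0],"rot":[0,0,0]},{"xyz":[0,0,0],"rot":[0,0,0]}]'
python3 -m inch '[{"xyz":[8,0,1],"rot":[0,0,0]},{"xyz":[16,0,4],"rot":[0,0,0]},{"xyz":[16,0,4],"rot":[0,0,0]},{"xyz":[16,0,4],"rot":[0,0,0]}]'
```

```text
t: 3.4
ee_pos: [542.9, 43.6, 138.6]
orientation: [-0.081, -3.141, 0.0]
ft_force: [0.6, -1.8, -1.0]
width: 12.1
grasp_force: 30.0
t: 3.73
ee_pos: [526.7, 44.4, 134.7]
orientation: [-0.081, -3.14, 0.0]
ft_force: [0.5, -3.1, -0.3]
width: 11.7
grasp_force: 30.0
```

Fin gripped (12 mm), forces low. Continuing the arc.

```bash
python3 -m inch '[{"xyz":[8,0,3],"rot":[0,0,0]},{"xyz":[15,0,6],"rot":[0,0,0]},{"xyz":[22,0,10],"rot":[0,0,0]},{"xyz":[29,0,14],"rot":[0,0,0]},{"xyz":[36,0,18],"rot":[0,0,0]},{"xyz":[43,0,23],"rot":[0,0,0]},{"xyz":[49,0,28],"rot":[0,0,0]},{"xyz":[55,0,34],"rot":[0,0,0]},{"xyz":[60,0,40],"rot":[0,0,0]},{"xyz":[65,0,46],"rot":[0,0,0]},{"xyz":[65,0,46],"rot":[0,0,0]}]'
python3 -m inch '[{"xyz":[5,0,7],"rot":[0,0,0]},{"xyz":[9,0,13],"rot":[0,0,0]},{"xyz":[13,0,20],"rot":[0,0,0]},{"xyz":[16,0,26],"rot":[0,0,0]},{"xyz":[16,0,27],"rot":[0,0,0]},{"xyz":[16,0,27],"rot":[0,0,0]}]'
python3 - <<'E'
from h import *
for n in("top","scene"):cv2.imwrite(f"pics/{n}1.png",ctrl.get_image(n)[:,:,::-1])
im=cv2.imread("pics/top1.png");s=cv2.imread("pics/scene1.png")
cv2.imwrite("pics/o1.png",np.vstack([cv2.resize(im[95:285,230:490],(780,295)*1) if 0 else cv2.resize(im[85:285,230:496],None,fx=1.5,fy=1.5),cv2.resize(s[120:290,220:486],None,fx=1.5,fy=1.5)]))
E
```

```text
t: 4.65
ee_pos: [459.1, 47.9, 87.2]
orientation: [-0.081, -3.136, 0.0]
ft_force: [-3.7, -2.0, 3.3]
width: 11.6
grasp_force: 30.0
t: 5.15
ee_pos: [443.2, 48.7, 60.8]
orientation: [-0.081, -3.135, 0.001]
ft_force: [-6.9, -2.0, 3.6]
width: 11.9
grasp_force: 30.0
```

View pics/o1.png

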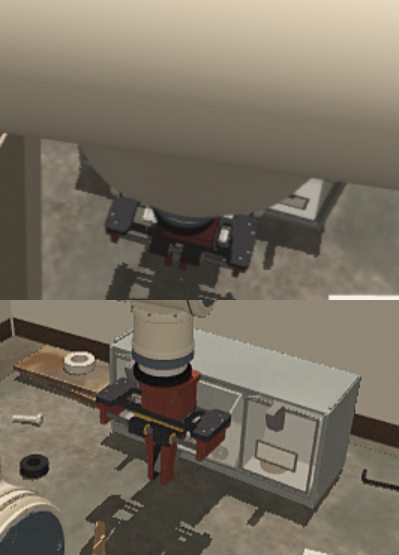

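```bash
python3 -m inch '[{"xyz":[1,0,3],"rot":[0,0,0]},{"xyz":[2,0,5],"rot":[0,0,0]},{"xyz":[2,0,5],"rot":[0,0,0]},{"xyz":[2,0,5],"rot":[0,0,0]}]'
```

```text
t: 5.58
ee_pos: [441.3, 48.8, 56.1]
orientation: [-0.081, -3.135, 0.001]
ft_force: [-6.9, -2.3, 4.1]
width: 11.5
grasp_force: 30.0
```

```bash
python3 -m inch '[{"xyz":[0,0,0],"rot":[0,0,0]},{"xyz":[0,0,0],"rot":[0,0,0]},{"xyz":[0,0,0],"rot":[0,0,0]},{"xyz":[0,0,0],"rot":[0,0,0]},{"xyz":[0,0,0],"rot":[0,0,0]},{"xyz":[0,0,0],"rot":[0,0,0]}]' 100
python3 -m inch '[{"xyz":[0,0,-20],"rot":[0,0,0]},{"xyz":[0,0,-55],"rot":[0,0,0]},{"xyz":[0,0,-90],"rot":[0,0,0]},{"xyz":[0,0,-125],"rot":[0,0,0]},{"xyz":[0,0,-155],"rot":[0,0,0]},{"xyz":[0,0,-165],"rot":[0,0,0]},{"xyz":[0,0,-165],"rot":[0,0,0]}]' 0
python3 - <<'E'
from h import *
m=ctrl.camera_model("wrist");cv2.imwrite("pics/w2.png",ctrl.get_image("wrist")[:,:,::-1])
c,s=np.cos(YAW),np.sin(YAW)
W=lambda x,y,z:np.array([633.6+c*x-s*y,38.1+s*x+c*y,z])
print("front rim, back rim pred",proj(m,[W(-172,56,99),W(-172,-56,99),W(-73,53,156),W(-73,-53,156)]).round(0).tolist())
E
```

```text
t: 6.08
ee_pos: [444.3, 48.9, 56.7]
orientation: [0.081, 3.14, 0.0]
ft_force: [-0.7, 1.1, 0.1]
width: 48.4
grasp_force: 0.0
t: 6.67
ee_pos: [445.8, 49.0, 224.2]
orientation: [0.081, 3.135, 0.001]
ft_force: [0.1, 0.1, 0.2]
width: 87.6
grasp_force: 0.0
front rim, back rim pred [[371.0, 208.0], [264.0, 208.0], [373.0, 325.0], [262.0, 325.0]]
```

View pics/w2.png

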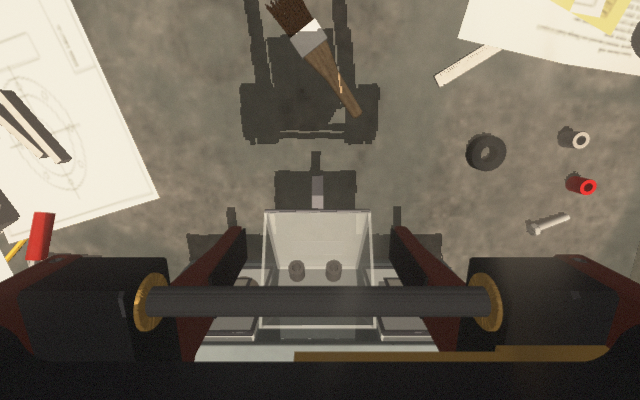

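The wrist view shows the bin open: its front rim is at v≈209 and u 264–371, as predicted for fully open. The stray bushing's top is at (581,140).

```bash
python3 -c "
from h import *
im=cv2.imread('pics/w2.png');m=ctrl.camera_model('wrist')
p=im[120:160,555:605].astype(int);mk=((p.min(2)>150)).astype(np.uint8)
ys,xs=np.nonzero(mk);u,v=(xs.min()+xs.max())/2+555,(ys.min()+ys.max())/2+120;print(u,v,len(xs));print(ray(m,u,v,24).round(1))
b=ray(m,u,v,24);go(413.5,378,100);go(413.5,378,4)"
```

```text
581.0 140.0 132
[411.6 375.8  24. ]
xyz [ 48.3 327.  122.2] rot [ 0.     0.002 -0.   ]
xyz [ 48.6 327.  218.2] rot [ 0.     0.002 -0.   ]
```

```bash
python3 -m inch '[{"xyz":[3,25,-5],"rot":[0,0,0]},{"xyz":[8,55,-5],"rot":[0,0,0]},{"xyz":[12,85,0],"rot":[0,0,0]},{"xyz":[17,115,10],"rot":[0,0,0]},{"xyz":[22,147,25],"rot":[0,0,0]},{"xyz":[26,178,40],"rot":[0,0,0]},{"xyz":[31,208,55],"rot":[0,0,0]},{"xyz":[35,238,70],"rot":[0,0,0]},{"xyz":[40,268,85],"rot":[0,0,0]},{"xyz":[44,296,100],"rot":[0,0,0]},{"xyz":[49,326,112],"rot":[0,0,0]},{"xyz":[49,326,112],"rot":[0,0,0]}]' 80
python3 -m inch '[{"xyz":[0,0,0],"rot":[0,0,0]},{"xyz":[0,0,0],"rot":[0,0,0]},{"xyz":[0,0,0],"rot":[0,0,0]}]'
python3 - <<'E'
from h import *
m=ctrl.camera_model("wrist");im=ctrl.get_image("wrist")[:,:,::-1];cv2.imwrite("pics/w3.png",im)
print(proj(m,[[412.8,376.8,24],[412.8,376.8,0]]).round(0));go(412.8,376.8,4)
E
```

```text
t: 7.72
ee_pos: [409.5, 379.4, 104.8]
orientation: [-0.077, -3.136, 0.005]
ft_force: [1.2, -0.3, 0.0]
width: 60.2
grasp_force: 0.0
t: 7.97
ee_pos: [411.6, 375.5, 109.0]
orientation: [-0.083, -3.139, 0.002]
ft_force: [-0.1, 1.1, 0.2]
width: 60.4
grasp_force: 0.0
[[320. 206.]
 [320. 199.]]
xyz [ -0.9   1.3 105.5] rot [-0.001 -0.001 -0.001]
```

View pics/w3.png

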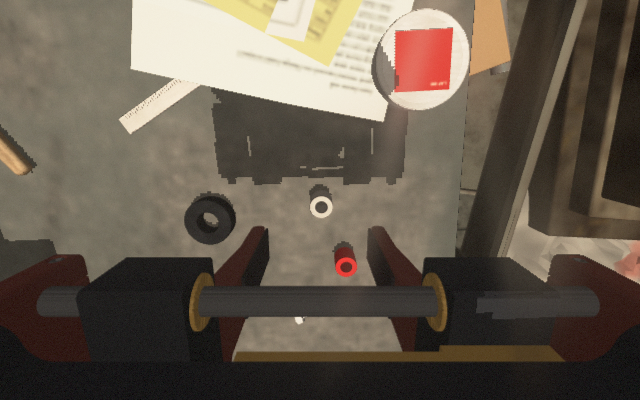

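The bushing top is at (321,207), predicted (320,206), so it is aligned. Red decoy (346,266) is 65 mm away. I descend and grip.

```bash
python3 -m inch '[{"xyz":[-1,2,30],"rot":[0,0,0]},{"xyz":[-1,2,60],"rot":[0,0,0]},{"xyz":[-1,2,85],"rot":[0,0,0]},{"xyz":[-1,2,98],"rot":[0,0,0]},{"xyz":[-1,2,104],"rot":[0,0,0]},{"xyz":[-1,2,104],"rot":[0,0,0]},{"xyz":[-1,2,104],"rot":[0,0,0]}]'
python3 -m inch '[{"xyz":[0,0,0],"rot":[0,0,0]},{"xyz":[0,0,0],"rot":[0,0,0]},{"xyz":[0,0,0],"rot":[0,0,0]},{"xyz":[0,0,0],"rot":[0,0,0]},{"xyz":[0,0,0],"rot":[0,0,0]},{"xyz":[0,0,0],"rot":[0,0,0]},{"xyz":[0,0,0],"rot":[0,0,0]},{"xyz":[0,0,0],"rot":[0,0,0]},{"xyz":[0,0,0],"rot":[0,0,0]},{"xyz":[0,0,0],"rot":[0,0,0]}]' 255
```

```text
t: 8.6
ee_pos: [413.7, 379.0, 6.5]
orientation: [0.082, 3.14, 0.001]
ft_force: [0.2, 0.6, 0.1]
width: 60.3
grasp_force: 0.0
t: 9.43
ee_pos: [413.2, 379.0, 5.8]
orientation: [0.081, 3.14, 0.0]
ft_force: [-0.1, -1.1, 4.5]
width: 20.1
grasp_force: 30.0
```

```bash
python3 -m inch '[{"xyz":[0,0,-25],"rot":[0,0,0]},{"xyz":[0,0,-60],"rot":[0,0,0]},{"xyz":[0,0,-100],"rot":[0,0,0]},{"xyz":[0,0,-140],"rot":[0,0,0]},{"xyz":[0,0,-180],"rot":[0,0,0]},{"xyz":[0,0,-205],"rot":[0,0,0]},{"xyz":[0,0,-205],"rot":[0,0,0]}]'
python3 -c "
from h import *
o=ctrl.get_obs();print(o['width'],o['grasp_force']);go(513.8,44.3,210)"
```

```text
t: 10.02
ee_pos: [415.5, 381.0, 216.5]
orientation: [0.081, 3.133, 0.01]
ft_force: [0.4, 0.1, -0.1]
width: 20.0
grasp_force: 30.0
19.96899998283462 30.0005601652083
xyz [-115.5 -331.2    5.1] rot [ 0.007  0.007 -0.   ]
```

```bash
python3 -m inch '[{"xyz":[-8,-22,0],"rot":[0,0,0]},{"xyz":[-18,-50,0],"rot":[0,0,0]},{"xyz":[-29,-80,0],"rot":[0,0,0]},{"xyz":[-40,-112,0],"rot":[0,0,0]},{"xyz":[-52,-145,0],"rot":[0,0,0]},{"xyz":[-64,-178,0],"rot":[0,0,0]},{"xyz":[-76,-211,0],"rot":[0,0,0]},{"xyz":[-87,-243,0],"rot":[0,0,0]},{"xyz":[-98,-275,0],"rot":[0,0,0]},{"xyz":[-108,-305,0],"rot":[0,0,0]},{"xyz":[-118,-329,0],"rot":[0,0,0]},{"xyz":[-118,-329,0],"rot":[0,0,0]}]'
python3 -m inch '[{"xyz":[0,0,0],"rot":[0,0,0]},{"xyz":[0,0,0],"rot":[0,0,0]},{"xyz":[0,0,0],"rot":[0,0,0]}]'
python3 - <<'E'
from h import *
m=ctrl.camera_model("wrist");im=ctrl.get_image("wrist")[:,:,::-1];cv2.imwrite("pics/w4.png",im);go(513.8,44.3,90)
E
```

```text
t: 11.02
ee_pos: [514.6, 40.6, 209.7]
orientation: [-0.087, -3.14, 0.002]
ft_force: [0.8, 0.2, -0.6]
width: 20.0
grasp_force: 30.0
t: 11.27
ee_pos: [513.2, 45.1, 210.1]
orientation: [-0.08, -3.139, -0.0]
ft_force: [-0.3, 0.1, -0.8]
width: 19.9
grasp_force: 30.0
xyz [ -0.6  -0.9 120.3] rot [ 0.    -0.001  0.001]
```

View pics/w4.png

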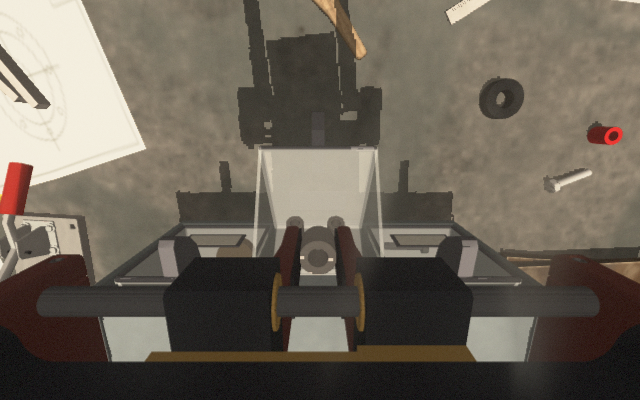

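The wrist view shows the bushing held at (318,250), centred over the open bin mouth (u 258–380). I lower and release.

```bash
python3 -m inch '[{"xyz":[0,-1,25],"rot":[0,0,0]},{"xyz":[0,-1,55],"rot":[0,0,0]},{"xyz":[0,-1,85],"rot":[0,0,0]},{"xyz":[0,-1,110],"rot":[0,0,0]},{"xyz":[0,-1,125],"rot":[0,0,0]},{"xyz":[0,-1,125],"rot":[0,0,0]},{"xyz":[0,-1,125],"rot":[0,0,0]},{"xyz":[0,-1,125],"rot":[0,0,0]}]'
python3 -m inch '[{"xyz":[0,0,0],"rot":[0,0,0]},{"xyz":[0,0,0],"rot":[0,0,0]},{"xyz":[0,0,0],"rot":[0,0,0]},{"xyz":[0,0,0],"rot":[0,0,0]},{"xyz":[0,0,0],"rot":[0,0,0]},{"xyz":[0,0,0],"rot":[0,0,0]}]' 135
python3 -m inch '[{"xyz":[0,0,-20],"rot":[0,0,0]},{"xyz":[0,0,-50],"rot":[0,0,0]},{"xyz":[0,0,-85],"rot":[0,0,0]},{"xyz":[0,0,-115],"rot":[0,0,0]},{"xyz":[0,0,-135],"rot":[0,0,0]},{"xyz":[0,0,-135],"rot":[0,0,0]}]'
python3 -c "
from h import *
go(445,48.9,225)"
```

```text
t: 11.98
ee_pos: [514.3, 43.8, 86.5]
orientation: [0.08, 3.14, 0.0]
ft_force: [-0.1, -0.1, -0.4]
width: 19.9
grasp_force: 30.0
t: 12.48
ee_pos: [513.9, 43.2, 85.9]
orientation: [0.081, 3.14, 0.0]
ft_force: [0.5, 0.2, -0.2]
width: 41.3
grasp_force: 0.0
t: 12.98
ee_pos: [516.4, 43.3, 225.1]
orientation: [0.081, 3.133, 0.001]
ft_force: [0.2, -0.6, 0.6]
width: 41.1
grasp_force: 0.0
xyz [71.6  1.9 -0.4] rot [ 0.001  0.008 -0.   ]
```

```bash
python3 -m inch '[{"xyz":[25,0,0],"rot":[0,0,0]},{"xyz":[50,1,0],"rot":[0,0,0]},{"xyz":[70,1,0],"rot":[0,0,0]},{"xyz":[70,1,0],"rot":[0,0,0]},{"xyz":[70,1,0],"rot":[0,0,0]},{"xyz":[70,1,0],"rot":[0,0,0]}]'
python3 - <<'E'
from h import *
im=ctrl.get_image("wrist")[:,:,::-1];cv2.imwrite("pics/w5.png",im);go(444,48.3,60)
E
```

```text
t: 13.48
ee_pos: [445.0, 47.8, 220.6]
orientation: [0.081, 3.14, 0.0]
ft_force: [0.3, 0.1, -0.3]
width: 41.4
grasp_force: 0.0
xyz [  1.3   0.4 160.6] rot [ 0.     0.001 -0.   ]
```

View pics/w5.png

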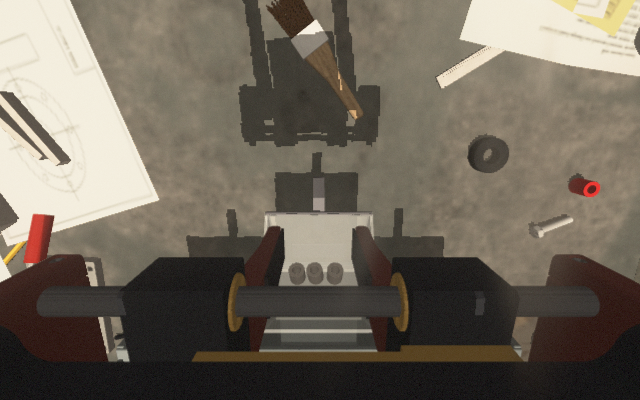

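The three bushings lie together in the bin at (297–335,272), and the fin is at (318,195) between the fingers. I re-grip the fin.

```bash
python3 -m inch '[{"xyz":[1,0,30],"rot":[0,0,0]},{"xyz":[1,0,65],"rot":[0,0,0]},{"xyz":[1,0,100],"rot":[0,0,0]},{"xyz":[1,0,130],"rot":[0,0,0]},{"xyz":[1,0,152],"rot":[0,0,0]},{"xyz":[1,0,160],"rot":[0,0,0]},{"xyz":[1,0,160],"rot":[0,0,0]},{"xyz":[1,0,160],"rot":[0,0,0]}]'
python3 -m inch '[{"xyz":[0,0,0],"rot":[0,0,0]},{"xyz":[0,0,0],"rot":[0,0,0]},{"xyz":[0,0,0],"rot":[0,0,0]},{"xyz":[0,0,0],"rot":[0,0,0]},{"xyz":[0,0,0],"rot":[0,0,0]},{"xyz":[0,0,0],"rot":[0,0,0]},{"xyz":[0,0,0],"rot":[0,0,0]},{"xyz":[0,0,0],"rot":[0,0,0]},{"xyz":[0,0,0],"rot":[0,0,0]}]' 255
python3 -m inch '[{"xyz":[-4,0,-7],"rot":[0,0,0]},{"xyz":[-7,0,-13],"rot":[0,0,0]},{"xyz":[-11,0,-20],"rot":[0,0,0]},{"xyz":[-16,0,-27],"rot":[0,0,0]},{"xyz":[-21,0,-33],"rot":[0,0,0]},{"xyz":[-27,0,-39],"rot":[0,0,0]},{"xyz":[-33,0,-45],"rot":[0,0,0]},{"xyz":[-39,0,-50],"rot":[0,0,0]},{"xyz":[-45,0,-55],"rot":[0,0,0]},{"xyz":[-52,0,-59],"rot":[0,0,0]},{"xyz":[-52,0,-59],"rot":[0,0,0]}]'
```

```text
t: 14.2
ee_pos: [443.7, 47.8, 60.7]
orientation: [-0.082, -3.14, 0.0]
ft_force: [1.0, 0.4, -0.4]
width: 41.1
grasp_force: 0.0
t: 14.95
ee_pos: [443.5, 48.6, 61.4]
orientation: [0.082, 3.139, 0.001]
ft_force: [-1.0, 5.4, 5.2]
width: 11.6
grasp_force: 30.0
t: 15.87
ee_pos: [495.0, 46.0, 120.3]
orientation: [-0.082, -3.14, -0.002]
ft_force: [-2.0, 5.5, 2.0]
width: 12.0
grasp_force: 30.0
```

```bash
python3 -m inch '[{"xyz":[-7,0,-4],"rot":[0,0,0]},{"xyz":[-14,0,-8],"rot":[0,0,0]},{"xyz":[-22,0,-11],"rot":[0,0,0]},{"xyz":[-30,0,-14],"rot":[0,0,0]},{"xyz":[-38,0,-16],"rot":[0,0,0]},{"xyz":[-45,0,-18],"rot":[0,0,0]},{"xyz":[-48,0,-18],"rot":[0,0,0]},{"xyz":[-48,0,-18],"rot":[0,0,0]},{"xyz":[-48,0,-18],"rot":[0,0,0]}]'
```

```text
t: 16.62
ee_pos: [542.8, 43.5, 138.4]
orientation: [-0.082, -3.14, -0.002]
ft_force: [-1.6, 4.6, 6.1]
width: 11.9
grasp_force: 30.0
```

```bash
python3 -m inch '[{"xyz":[-2,0,0],"rot":[0,0,0]},{"xyz":[-4,0,0],"rot":[0,0,0]},{"xyz":[-4,0,0],"rot":[0,0,0]},{"xyz":[-4,0,0],"rot":[0,0,0]}]'
```

```text
t: 16.95
ee_pos: [546.6, 43.3, 138.9]
orientation: [-0.081, -3.14, -0.002]
ft_force: [-3.8, 4.1, 11.1]
width: 11.8
grasp_force: 30.0
```

```bash
python3 -m inch '[{"xyz":[-2,0,0],"rot":[0,0,0]},{"xyz":[-4,0,0],"rot":[0,0,0]},{"xyz":[-4,0,0],"rot":[0,0,0]},{"xyz":[-4,0,0],"rot":[0,0,0]}]'
python3 -m inch '[{"xyz":[0,0,0],"rot":[0,0,0]},{"xyz":[0,0,0],"rot":[0,0,0]},{"xyz":[0,0,0],"rot":[0,0,0]},{"xyz":[0,0,0],"rot":[0,0,0]},{"xyz":[0,0,0],"rot":[0,0,0]},{"xyz":[0,0,0],"rot":[0,0,0]}]' 110
python3 -m inch '[{"xyz":[0,0,-20],"rot":[0,0,0]},{"xyz":[3,0,-50],"rot":[0,0,0]},{"xyz":[3,0,-75],"rot":[0,0,0]},{"xyz":[3,0,-75],"rot":[0,0,0]},{"xyz":[3,0,-75],"rot":[0,0,0]}]' 0
python3 - <<'E'
from h import *
im=ctrl.get_image("wrist")[:,:,::-1];cv2.imwrite("pics/w6.png",im);a=cv2.imread("pics/w1.png")
print(ctrl.get_obs()["ee_pos"])
cv2.imwrite("pics/cmp.png",np.vstack([cv2.resize(x[30:270,80:640],(780,300)) for x in(a,im)]))
E
```

```text
t: 17.28
ee_pos: [551.0, 43.1, 139.3]
orientation: [0.082, 3.14, 0.002]
ft_force: [-4.2, 4.6, 12.4]
width: 11.8
grasp_force: 30.0
t: 17.78
ee_pos: [550.7, 42.2, 137.5]
orientation: [-0.082, -3.14, 0.0]
ft_force: [0.1, -0.5, -0.4]
width: 47.9
grasp_force: 0.0
t: 18.2
ee_pos: [548.7, 42.5, 213.9]
orientation: [0.081, 3.137, 0.0]
ft_force: [-1.3, 0.2, -0.3]
width: 79.8
grasp_force: 0.0
[547.78806719  42.40495536 212.64172605]
```

View pics/cmp.png

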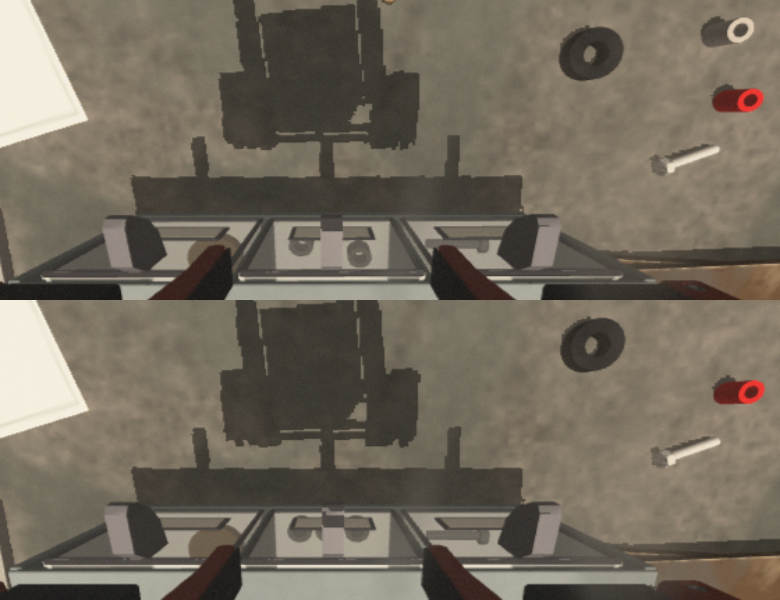

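The before and after views match: the middle fin is level with the outer ones, and its bin is shut flush. The outer bins are shut, and the bolt and ring gauge are unmoved.

```bash
python3 -m inch '[{"xyz":[0,0,-25],"rot":[0,0,0]},{"xyz":[0,0,-40],"rot":[0,0,0]},{"xyz":[0,0,-40],"rot":[0,0,0]},{"xyz":[0,0,-40],"rot":[0,0,0]}]'; python3 -c "
from workcell import ctrl
print(ctrl.close_job())"
```

```text
t: 18.58
ee_pos: [547.6, 42.4, 251.7]
orientation: [-0.081, -3.14, 0.0]
ft_force: [0.5, -0.3, -0.1]
width: 87.9
grasp_force: 0.0
the job is handed in; nothing more can be done
None
```

The bushing is in the middle bin with the other two, that bin was pulled fully open and pushed fully shut again, and the outer bins, bolt and ring gauge were left as they were; handed in at about 19 s.

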